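Fetch the heat sink from behind the bench supplies

TASK

The small black heat sink on the low wooden caddy stands behind the pump bottle, the tip cleaner and the solder spool. First move these three out of the way and stand all of them upright on the grey side mat, leaving the heat sink where it is; then set the heat sink fins-up on the middle of the steel shield of the green board, squared up with the board's edges. Only after that, put the bottle, the cleaner and the spool back upright on the caddy, each where it stood at the start.

Things in the scene. Friction and masses are not known exactly. Their poses are not given: they have to be found in the camera images.
- caddy: fixed low plywood tray, 145 (x) x 310 (y) mm, flat top 8 mm above the bench; origin: at its underside, 5 mm behind the middle. x points to the back, y along the row. The three supplies stand on it at about x = -30 mm (flush cork strip), 110 mm apart in any order; the heat sink behind them at about x = 33 mm. Upstand 5 mm wide, 30 mm high along the back edge (x = 65 mm), 22 mm cheeks at its ends.
- side_mat: fixed flat grey mat, 130 (x) x 330 (y) x 3 mm, flat on the bench; origin: centre of its underside, on the bench; its top is 3 mm higher. The place to stand the three supplies while the heat sink is fetched; they fit in a row along its y axis, 110 mm apart.
- board: fixed green circuit board, 122 (x) x 100 (y) mm, on four short legs; origin: on the bench under the board's centre; x along its long side.
- shield_top (a point): centre of the top face of the flat steel shield on the board, 31 mm above the bench, axes as the board's; the shield is 86 (along x) x 70 (along y) mm. Goal place of the heat sink.
- sink: loose black finned heat sink, 30 x 30 x 16 mm, 45 g, fins up; origin: centre of its underside; x and y along its square sides, z up. Grip it across a pair of sides (30 mm).
- pump_bottle: loose grey pump bottle, 104 mm high, standing; origin: centre of its underside; z up. Base ring 66 mm diameter up to 6 mm, straight body 54 mm diameter from 6 to 82 mm, neck, and a 44 mm steel dish at 94 to 104 mm. Grip round the body, about 65 mm up. 160 g.
- wool_cleaner: loose tip cleaner: a black dome with brass wool in its top, 65 mm diameter, 71 mm high, standing; origin: centre of its underside; z up. Straight-sided in its lower half; grip round the body about 32 mm up. 240 g.
- spool: loose blue and white solder spool standing on one flange, 40 mm high, flange 50 mm diameter; its origin lies at the underside but 9 mm off the spool's axis (see spool_axis); z up. 250 g. Grip across the flanges, about 25 mm up.
- spool_axis (a point): point on the solder spool's own axis at its underside (centre of the 50 mm flange): the point to grip over and to put back.
There are look-alikes about, which are no part of the job. Several things have the shape of the sink; the one meant has the colours described above.

How it is judged (in metres and radians):
On the way, in this order (a step that is already met when the one before it is completed fails the run):
1. the pump bottle, the tip cleaner and the spool all stand upright on the side mat, the heat sink still in its place on the caddy (not moved by more than 20 mm) (x of pump_bottle in the frame of side_mat between -0.045 and 0.045 m and y of pump_bottle in the frame of side_mat between -0.14 and 0.14 m and z of pump_bottle in the frame of side_mat between -0.002 and 0.009 m and angle between each of pump_bottle, wool_cleaner, spool_axis's own z axis and vertical below 0.15 rad and x of wool_cleaner in the frame of side_mat between -0.045 and 0.045 m and y of wool_cleaner in the frame of side_mat between -0.14 and 0.14 m and z of wool_cleaner in the frame of side_mat between -0.002 and 0.009 m and x of spool_axis in the frame of side_mat between -0.045 and 0.045 m and y of spool_axis in the frame of side_mat between -0.14 and 0.14 m and z of spool_axis in the frame of side_mat between -0.002 and 0.009 m and distance of sink from where it was at the start of the episode below 0.02 m), for 0.2 s.
2. the heat sink lies released and flat on the middle of the steel shield, squared up with the board, while all three supplies still stand on the side mat (horizontal distance between sink and shield_top below 0.012 m and z of sink in the frame of shield_top between -0.003 and 0.005 m and angle between sink's own z axis and vertical below 0.1 rad and (angle between the x axis of sink and the x axis of board, either way round below 0.26 rad or angle between the x axis of sink and the x axis of board, either way round above 1.31 rad) and contact force between the fingers and sink below 0.3 N and x of pump_bottle in the frame of side_mat between -0.045 and 0.045 m and y of pump_bottle in the frame of side_mat between -0.14 and 0.14 m and z of pump_bottle in the frame of side_mat between -0.002 and 0.009 m and angle between each of pump_bottle, wool_cleaner, spool_axis's own z axis and vertical below 0.15 rad and x of wool_cleaner in the frame of side_mat between -0.045 and 0.045 m and y of wool_cleaner in the frame of side_mat between -0.14 and 0.14 m and z of wool_cleaner in the frame of side_mat between -0.002 and 0.009 m and x of spool_axis in the frame of side_mat between -0.045 and 0.045 m and y of spool_axis in the frame of side_mat between -0.14 and 0.14 m and z of spool_axis in the frame of side_mat between -0.002 and 0.009 m), for 0.2 s.
At the end, for the whole second after the job is handed in: The heat sink lies flat on the shield, centred within 12 mm and square to the board within 15 degrees; bottle, cleaner and spool stand upright on the caddy, each axis within 15 mm of its start; all is released and at rest (horizontal distance between sink and shield_top below 0.012 m and z of sink in the frame of shield_top between -0.003 and 0.005 m and angle between each of sink, pump_bottle, wool_cleaner, spool_axis's own z axis and vertical below 0.1 rad and (angle between the x axis of sink and the x axis of board, either way round below 0.26 rad or angle between the x axis of sink and the x axis of board, either way round above 1.31 rad) and linear speed of each of sink, pump_bottle, wool_cleaner, spool below 0.02 m/s and distance of each of pump_bottle, wool_cleaner, spool_axis from where it was at the start of the episode below 0.015 m); the robot touches nothing.
It also fails if it takes over 141 s, if anything falls off the work surface, if the arm or the gripper's body presses on something with over 40 N, if the wrist force passes 120 N, or if a joint passes its speed limit or range.

ROBOT

A 6-joint arm with a two-finger parallel gripper is mounted at the origin on a cart in front of the work surface, level with it; the furniture and walls round the work are solid. World frame = base frame: x ahead of the robot, y to its left, z up, the work surface at z = 0. Lengths are in mm, angles in rad, forces in N, time in s.
With the tool pointing down it reaches from about 400 to 925 mm from the base axis. Payload 12.5 kg.
Tool frame: the origin (TCP) lies midway between the tips of the shut fingers; the grasp point (between the pads) lies 19 mm behind it (env.pinch_z is the z of the grasp point in the tool frame, in mm); z points along the fingers, y is the line along which they close (so a half turn about z gives the same grasp; the last joint's range is limited). The gripper opens to 95 mm and grips with 3 to 60 N. Pads are 20 mm wide; open, the fingers measure 119 mm over their backs; the gripper's body (75 mm by 180 mm) begins 59 mm behind the grasp point.
Start: joints at [1.012, 0.491, 1.559, -0, 1.092, -0.106], TCP at [273.415, 562.042, 214.661] pointing down, gripper open.
Joint ranges: [-3.1, 3.1], [-0.84, 2.19], [0.05, 2.79], [-1.13, 4.28], [0.06, 2.93], [-2.69, 2.69]. Speed limits (rad/s): [2.22, 2.22, 2.79, 3.14, 3.14, 3.14].

INTERFACE

Orientations are given as [roll, pitch, yaw] about the fixed x, y, z axes, in that order (R = Rz(yaw) Ry(pitch) Rx(roll)).
In Python, from cell import env, eyes gives the robot as it stands.
- The arm moves only by the shell command python3 -m inch 'ROWS'. ROWS is JSON, a list of rows, each a list of 3 entries, a list of its own where there are three numbers: the shift along the tool's x, y, z in units of 60 mm (1.0 is 60 mm), then the turn about the tool's z in units of 5 degrees (1.0 is 5 degrees), then the closure, from -1 (fully open) to 1 (shut). In form: [[[tx, ty, tz], turn, claw], ...]. A call has exactly 10 rows; each row shifts and turns the commanded pose from where the row before left it, along the tool's axes as they then stand; what a row does not reach is not made up. A row lasts 1/8 s, in which the tool goes at most 62.5 mm and 10.7 degrees, less where a joint would pass 70% of its speed; a pose out of reach is approached as far as the arm can. A call is refused whole if a number of a shift passes 1 or a number of a turn 1, either way. A call with a gripper value outside its range is refused whole. The fingers move at their own pace and stop on an object; the grip force is fixed at half the most. Time passes only in rows, so rows that do not move let the fingers close, or fill a call up. It gives the time, the measured TCP pose, the force, the opening and the grip force at its end, in the units of the state.
- env.state(): the state, without advancing time (a new reading comes with each control period).
- eyes.read_camera(name): name is "side" or "top"; returns a dict with "pixels" (400x640x3 uint8, red, green, blue), "fx", "fy", "cx", "cy" (pixels), "extrinsics" (4x4, takes a point from world to camera coordinates). Camera axes: x right, y down, z forward; pixel columns grow to the right and rows downward; lengths in mm; the calibration is good to about 2 mm. A picture is of the moment at which its call begins. There is no depth.
- env.job_done(): hands the job in; it is judged then, once.
Trained networks look in a picture, given as the dict that the camera call returned (one of the last four; its "shot" number tells which), for a name from the list of things; names that differ only in an ending like _2 or _b are one class to them, and where a whole thing is asked for, a point or a joint stands for the part that bears it (a point fixed in the world has none). Each returns a list of dicts, best first, with "score" (0 to 1); they miss things now and then, are a little off and sometimes report something else, mostly with a low value. They report only what shows in the picture. A call takes as long as a camera call. They do not tell look-alikes from the thing itself.
- eyes.boxes_of(name, picture): "centre" ([row, column] in pixels, amid what is visible of it).
- eyes.cut_out(name, picture): "mask" (400x640 bool, what is visible of it) and "centre" ([row, column] in pixels, amid what is visible of it).
- eyes.spot_point(name, picture): "centre" ([row, column] in pixels: a listed point, or the origin of a listed thing).
The state is a dict: "t": time; "joints": joint angles; "qvel": joint speeds; "tau": joint torques, N m; "eef_pos": TCP position; "tcp_rot": TCP orientation; "ft_force": force on the tool from outside, world axes, zero at the start; "moment": the same for the moment, N m; "opening": opening from 0.0 (shut) to 1.0 (fully open); "grip_force": force on a finger pad.
Only numpy, scipy, OpenCV 4.12 (cv2) and the standard library are available. Lean on these libraries where they do the work, as an engineer would, in place of code of your own. Each camera call takes 0.05 s, during which the arm holds its last target. There are 200 camera calls.

## Working session

There is one attempt and no reset: what is moved stays moved. The work goes in short steps, Python scripts to look and compute and a shell command to move; the robot and the scene stay as the last step left them, time stands still between calls to the robot, and variables do not carry over. Pictures are saved under pics/ and viewed, at most 14 in all, crops included, and the job is handed in when it is done.

```bash
ls; mkdir -p pics
cat > h.py <<'E'
import numpy as np, cv2
from cell import env, eyes
def ray(p,rc):
    E=np.array(p["extrinsics"]);R=E[:3,:3];t=E[:3,3]
    c=-R.T@t
    d=R.T@np.array([(rc[1]-p["cx"])/p["fx"],(rc[0]-p["cy"])/p["fy"],1.])
    return c,d
def at_z(p,rc,z):
    c,d=ray(p,rc); return c+d*(z-c[2])/d[2]
def proj(p,X):
    E=np.array(p["extrinsics"]);v=E[:3,:3]@np.array(X,float)+E[:3,3]
    return np.array([p["fy"]*v[1]/v[2]+p["cy"],p["fx"]*v[0]/v[2]+p["cx"]])
def save(p,n): cv2.imwrite(f"pics/{n}.png",p["pixels"][:,:,::-1])
E
python3 - <<'E'
from h import *
print(env.state()["tcp_rot"],env.pinch_z,env.state()["opening"])
Z=dict(caddy=0,side_mat=0,board=0,shield_top=31,sink=8,pump_bottle=8,wool_cleaner=8,spool=8,spool_axis=8)
for n in("top","side"):
    p=eyes.read_camera(n);save(p,n+"0")
    print(n,p["fx"],ray(p,[200,320])[0].round(),np.array(p["extrinsics"])[:3,:3].round(2).tolist())
    for k,z in Z.items():
        for d in eyes.spot_point(k,p)[:4]: print(n,k,round(d["score"],2),np.round(d["centre"]),at_z(p,d["centre"],z).round(1))
E
```

```text
pics
[-3.14044162e+00 -9.53585687e-05  2.68882352e+00] -18.8 0.9968980975092857
top 502.364292667976 [ 303.   81. 1285.] [[-0.01, -1.0, -0.02], [-0.98, 0.01, -0.19], [0.19, 0.01, -0.98]]
top caddy 0.72 [250. 287.] [433.5 199.    0. ]
top side_mat 0.57 [252. 454.] [ 423.4 -226.8    0. ]
top side_mat 0.56 [170. 328.] [644.7  92.2   0. ]
top board 0.97 [170. 326.] [643.9  95.4   0. ]
top shield_top 0.65 [169. 330.] [638.2  86.   31. ]
top sink 0.68 [154. 381.] [684.3 -48.    8. ]
top sink 0.62 [236. 196.] [473.3 432.2   8. ]
top sink 0.48 [232. 296.] [481.2 174.6   8. ]
top pump_bottle 0.57 [262. 286.] [403.  199.7   8. ]
top pump_bottle 0.24 [249. 331.] [434.9  86.9   8. ]
top wool_cleaner 0.76 [269. 243.] [386.6 309.4   8. ]
top spool 0.91 [248. 332.] [436.9  83.3   8. ]
top spool 0.17 [170. 330.] [643.3  85.1   8. ]
top spool_axis 0.84 [254. 327.] [421.2  95.9   8. ]
side 401.74153680942146 [ 116. -937.  479.] [[0.93, -0.37, -0.01], [-0.14, -0.32, -0.94], [0.34, 0.87, -0.35]]
side caddy 0.97 [209. 278.] [443.6 234.5   0. ]
side side_mat 0.81 [278. 326.] [ 421.8 -215.5    0. ]
side side_mat 0.32 [212. 272.] [417.8 216.4   0. ]
side board 0.68 [214. 347.] [627.2 105.1   0. ]
side shield_top 0.64 [213. 268.] [384.8 138.9  31. ]
side shield_top 0.6 [207. 351.] [631.7  84.9  31. ]
side sink 0.5 [232. 384.] [657.7 -68.1   8. ]
side sink 0.45 [216. 291.] [457.4 140.7   8. ]
side pump_bottle 0.98 [213. 270.] [404.8 189.7   8. ]
side pump_bottle 0.72 [214. 290.] [461.1 161.7   8. ]
side wool_cleaner 0.66 [202. 253.] [378.7 311.8   8. ]
side wool_cleaner 0.37 [216. 349.] [621.5  76.1   8. ]
side spool 0.78 [222. 287.] [433.4 103.7   8. ]
side spool 0.53 [208. 279.] [444.5 220.7   8. ]
```

View pics/top0.png

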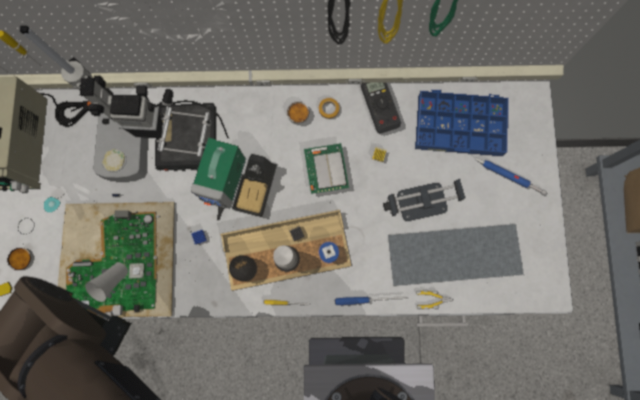

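View pics/side0.png

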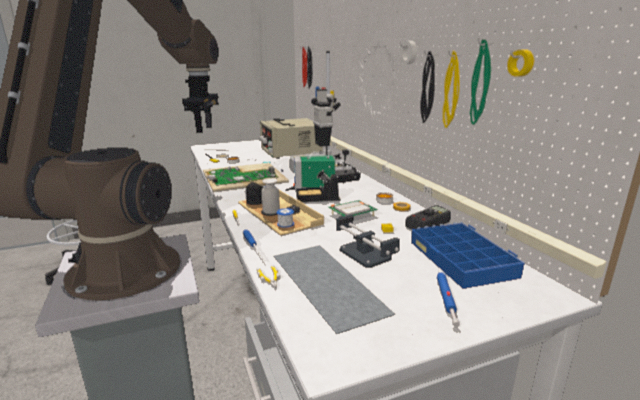

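Top picture: row on the caddy: cleaner (267,243), bottle (258,286), spool (253,329), black sink (235,297). The blue (236,200) and yellow (155,380) ones are look-alikes. The mat is at (254,455) and the board at (168,327). Next I fit model silhouettes to the masks.

```bash
cat >> h.py <<'E'
from scipy.optimize import least_squares
PR=dict(pump_bottle=[(33,0),(33,6),(27,6),(27,82),(22,94),(22,104)],wool_cleaner=[(32.5,0),(32.5,36),(27,55),(18,71)],spool=[(25,0),(25,40)])
def cyl(n,xy,z0):
    a=np.linspace(0,2*np.pi,40,endpoint=False)
    return np.array([[xy[0]+r*np.cos(b),xy[1]+r*np.sin(b),z0+z] for r,z in PR[n] for b in a])
def box(w,h,z,x,y,yaw):
    c,s=np.cos(yaw),np.sin(yaw)
    return np.array([[x+c*a*w/2-s*b*h/2,y+s*a*w/2+c*b*h/2,zz] for zz in z for a,b in((1,1),(1,-1),(-1,-1),(-1,1))])
def hull(p,P): return cv2.convexHull(np.array([proj(p,X)[::-1] for X in P],np.float32))[:,0]
def sil(p,P,S=4):
    m=np.zeros((400*S,640*S),np.uint8)
    cv2.fillConvexPoly(m,np.round((hull(p,P)+.5)*S-.5).astype(np.int32),1)
    return m
def cen(poly):
    m=cv2.moments(poly);return np.array([m["m01"],m["m10"]])/m["m00"]
def fitc(p,n,rc,z0):
    g=at_z(p,rc,z0+30)[:2]
    return least_squares(lambda q:cen(hull(p,cyl(n,q,z0)))-rc,g,diff_step=1e-3).x
def mask(p,n,near,tol=25):
    c=[d for d in eyes.cut_out(n,p) if np.hypot(*(np.array(d["centre"])-near))<tol]
    return c[0] if c else None
def mc(m): 
    i=np.argwhere(m); return i.mean(0)
def rect(p,m,z):   # quad of a flat plate's mask -> world
    k=cv2.findContours(m.astype(np.uint8),cv2.RETR_EXTERNAL,cv2.CHAIN_APPROX_NONE)[0]
    k=max(k,key=cv2.contourArea)[:,0]
    W=np.array([at_z(p,[v,u],z)[:2] for u,v in k],np.float32)
    return cv2.minAreaRect(W)
E
python3 - <<'E'
from h import *
for n in("top","side"):
    p=eyes.read_camera(n)
    loc=dict(top=dict(pump_bottle=(258,286),wool_cleaner=(267,243),spool=(253,329)),side=dict(pump_bottle=(199,270),wool_cleaner=(193,254),spool=(217,287)))[n]
    for k,near in loc.items():
        d=mask(p,k,near)
        if d: c=mc(d["mask"]);print(n,k,round(d["score"],2),d["mask"].sum(),c.round(1),"model px",sil(p,cyl(k,fitc(p,k,c,8),8)).sum()/16,fitc(p,k,c,8).round(1))
    flat=dict(top=dict(caddy=((250,287),8),side_mat=((252,454),3),board=((168,326),28),sink=((235,297),24)),side=dict(side_mat=((285,330),3)))[n]
    for k,(near,z) in flat.items():
        d=mask(p,k,near)
        if d: print(n,k,round(d["score"],2),d["mask"].sum(),mc(d["mask"]).round(1),rect(p,d["mask"],z))
    if n=="top":
        for nm,(a,b,c,d_,s) in dict(cad=(200,300,215,360,5),brd=(130,205,295,365,8)).items():
            cv2.imwrite(f"pics/{nm}.png",cv2.resize(p["pixels"][a:b,c:d_,::-1],None,fx=s,fy=s,interpolation=cv2.INTER_CUBIC))
E
```

```text
top pump_bottle 0.57 557 [258.6 286. ] model px 590.0 [410.5 198.6]
top wool_cleaner 0.85 543 [268.3 242.4] model px 615.625 [387.7 307.4]
top spool 0.74 336 [252.7 328.6] model px 351.5 [423.3  92.2]
top caddy 0.69 5608 [247.8 287.5] ((434.9666442871094, 200.17800903320312), (150.79489135742188, 315.7062683105469), 10.880813598632812)
top side_mat 0.86 6516 [255.1 454.3] ((416.5517578125, -227.23312377929688), (130.26803588867188, 332.1522216796875), 3.9555611610412598)
top board 0.59 1671 [168.3 326.3] ((642.450439453125, 95.70817565917969), (123.53961181640625, 97.4244384765625), 9.934894561767578)
top sink 0.48 129 [233.8 296.9] ((473.10162353515625, 171.8553924560547), (28.636796951293945, 29.296483993530273), 26.08462142944336)
side pump_bottle 0.57 556 [197.9 270.1] model px 705.5625 [410.  198.4]
side wool_cleaner 0.67 353 [193.3 253.5] model px 446.4375 [382.6 307.3]
side spool 0.83 287 [217.1 285.1] model px 320.625 [424.8  95.5]
side side_mat 0.85 5066 [288.7 332.3] ((417.71478271484375, -226.9610137939453), (135.486328125, 336.1417236328125), 3.9107789993286133)
```

View pics/cad.png

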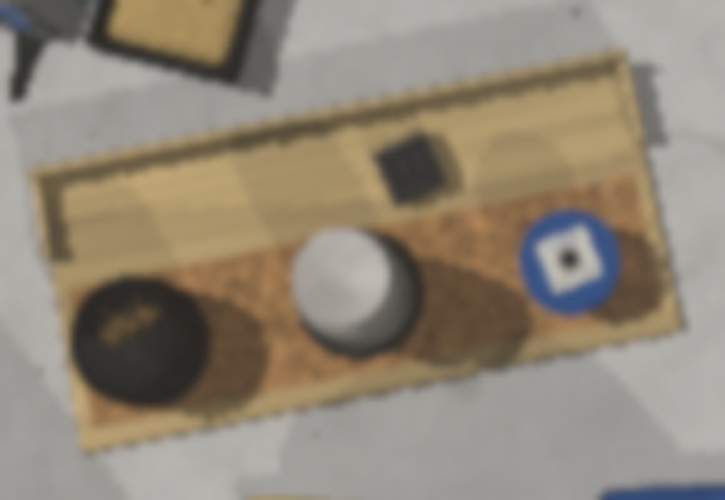

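View pics/brd.png

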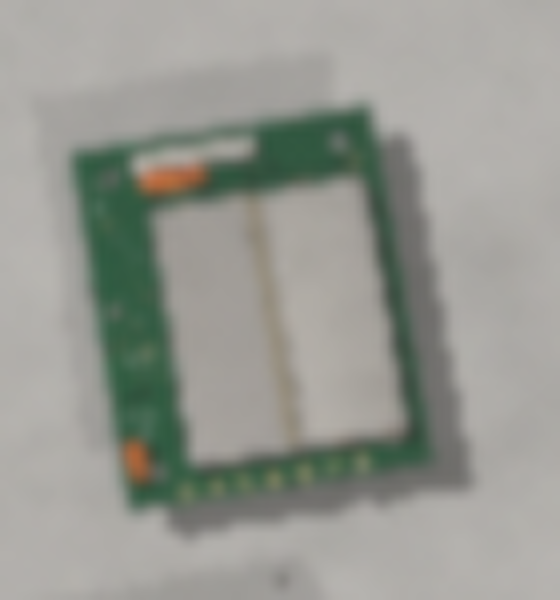

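Both cameras agree within about 5 mm, and the sizes and heights match what was given. The pictures show the bottle dish centre at crop (342,275), the spool top centre at (569,259) and the shield centre at 8x crop (277,322). All grasps will close along the row, with the bottle taken first so the gripper body never meets its dish.

```bash
cat >> h.py <<'E'
from scipy.spatial.transform import Rotation as Ro
def go(x,y,z,yaw,s=None):
    """turn units first, then shift (60mm units) in tool axes after the turn"""
    s=s or env.state()
    R=Ro.from_euler("xyz",s["tcp_rot"]).as_matrix()
    R1=Ro.from_euler("xyz",[np.pi,0,np.radians(yaw)]).as_matrix()
    a=np.degrees((Ro.from_matrix(R).inv()*Ro.from_matrix(R1)).as_rotvec())
    d=R1.T@(np.array([x,y,z])-s["eef_pos"])/60
    print("turn",round(a[2]/5,2),"shift",d.round(2))
E
python3 - <<'E'
from h import *
p=eyes.read_camera("top")
print("dish",at_z(p,[254.6,283],112),"spool",at_z(p,[251.4,328.4],48),"shield",at_z(p,[169.75,329.2],31))
go(408,199,160,190.9)
E
```

```text
dish [412.63920609 198.00228776 112.        ] spool [425.13592533  92.41927485  48.        ] shield [637.31368371  88.08592303  31.        ]
turn -7.37 shift [-1.06 -6.37  0.91]
```

```bash
python3 -m inch '[[[0,0,0],-0.92,-1],[[0,0,0],-0.92,-1],[[0,0,0],-0.92,-1],[[0,0,0],-0.92,-1],[[0,0,0],-0.92,-1],[[0,0,0],-0.92,-1],[[0,0,0],-0.92,-1],[[0,0,0],-0.93,-1],[[-0.1,-0.4,0],0,-1],[[-0.1,-0.5,0],0,-1]]'
python3 -m inch '[[[-0.1,-0.6,0],0,-1],[[-0.1,-0.6,0],0,-1],[[-0.1,-0.6,0],0,-1],[[-0.1,-0.6,0],0,-1],[[-0.1,-0.6,0],0,-1],[[-0.1,-0.6,0],0,-1],[[-0.1,-0.6,0],0,-1],[[-0.1,-0.6,0.2],0,-1],[[-0.11,-0.4,0.3],0,-1],[[0,-0.27,0.41],0,-1]]'
python3 -c "
from h import *
go(411,198.5,54,190.9);print(env.state()['joints'])"
```

```text
t: 2.95
eef_pos: [295.5, 510.9, 214.5]
tcp_rot: [3.142, 0.0, -2.95]
ft_force: [-0.1, 0.4, 0.4]
opening: 0.999
grip_force: 0.0
t: 4.2
eef_pos: [412.0, 198.5, 160.0]
tcp_rot: [3.141, 0.002, -2.952]
ft_force: [0.2, -0.2, 0.1]
opening: 0.998
grip_force: 0.0
turn -0.01 shift [0.02 0.   1.77]
[ 3.04266064e-01  3.30513551e-01  2.02114615e+00  2.11079130e-05
  7.88050030e-01 -1.45594494e+00]
```

```bash
python3 -m inch '[[[0.02,0,0.3],0,-1],[[0,0,0.4],0,-1],[[0,0,0.4],0,-1],[[0,0,0.4],0,-1],[[0,0,0.27],0,-1],[[0,0,0],0,1],[[0,0,0],0,1],[[0,0,0],0,1],[[0,0,0],0,1],[[0,0,0],0,1]]'
python3 -c "
from h import *
s=env.state();print(s['eef_pos'],s['grip_force'])
y=np.radians(3.95)
for k,(a,b) in dict(bottle=(5,-128),cleaner=(5,0),spool=(5,112)).items():
    print(k,417+a*np.cos(y)-b*np.sin(y),-227+a*np.sin(y)+b*np.cos(y))
go(430.8,-354.4,150,183.95)"
```

```text
t: 5.45
eef_pos: [410.1, 199.2, 54.2]
tcp_rot: [3.141, 0.001, -2.951]
ft_force: [-1.3, 0.3, 4.4]
opening: 0.566
grip_force: 30.0
[410.06960174 199.18268118  54.1607253 ] 30.000545382499695
bottle 430.80551900169013 -354.3515121429423
cleaner 421.9881227220748 -226.65557045782754
spool 414.27290097741144 -114.92162148335214
turn 1.39 shift [ 0.29 -9.23 -1.6 ]
```

```bash
python3 -m inch '[[[0,0,-0.3],0,1],[[0,0,-0.5],0.7,1],[[0,0,-0.5],0.69,1],[[0,0,-0.3],0,1],[[0,-0.2,0],0,1],[[0,-0.4,0],0,1],[[0,-0.6,0],0,1],[[0.05,-0.6,0],0,1],[[0.05,-0.6,0],0,1],[[0.05,-0.6,0],0,1]]'
python3 -m inch '[[[0.05,-0.6,0],0,1],[[0.05,-0.6,0],0,1],[[0.04,-0.6,0],0,1],[[0,-0.6,0],0,1],[[0,-0.6,0],0,1],[[0,-0.6,0],0,1],[[0,-0.6,0],0,1],[[0,-0.6,0],0,1],[[0,-0.6,0],0,1],[[0,-0.6,0],0,1]]'
python3 -c "
from h import *
go(430.8,-354.4,49.7,183.95)"
```

```text
t: 6.7
eef_pos: [412.6, 17.3, 148.9]
tcp_rot: [3.141, -0.001, -3.073]
ft_force: [0.9, 0.7, -2.4]
opening: 0.566
grip_force: 30.0
t: 7.95
eef_pos: [428.8, -342.2, 148.4]
tcp_rot: [3.14, -0.001, -3.073]
ft_force: [0.3, 0.5, -1.9]
opening: 0.565
grip_force: 30.0
turn -0.0 shift [-0.02 -0.21  1.64]
```

```bash
python3 -m inch '[[[-0.02,-0.21,0.3],0,1],[[0,0,0.5],0,1],[[0,0,0.4],0,1],[[0,0,0.25],0,1],[[0,0,0.15],0,1],[[0,0,0.04],0,1],[[0,0,0],0,1],[[0,0,0],0,-1],[[0,0,0],0,-1],[[0,0,0],0,-1]]'
python3 -c "
from h import *
s=env.state();print(s['eef_pos'])
go(386,307.4,150,190.9)"
```

```text
t: 9.2
eef_pos: [432.0, -353.4, 51.7]
tcp_rot: [-3.141, 0.0, -3.073]
ft_force: [-0.7, 1.6, 0.7]
opening: 0.822
grip_force: 0.0
[ 432.04201508 -353.39688081   51.73663961]
turn -1.39 shift [-1.33 10.96 -1.64]
```

```bash
python3 -m inch '[[[0,0,0],0,-1],[[0,0,-0.4],0,-1],[[0,0,-0.7],-0.7,-1],[[0,0,-0.54],-0.69,-1],[[0,0.4,0],0,-1],[[-0.1,0.8,0],0,-1],[[-0.1,0.8,0],0,-1],[[-0.1,0.8,0],0,-1],[[-0.1,0.8,0],0,-1],[[-0.1,0.8,0],0,-1]]'
python3 -m inch '[[[-0.1,0.8,0],0,-1],[[-0.1,0.8,0],0,-1],[[-0.1,0.8,0],0,-1],[[-0.1,0.8,0],0,-1],[[-0.1,0.8,0],0,-1],[[-0.1,0.8,0],0,-1],[[-0.1,0.8,0],0,-1],[[-0.1,0.7,0],0,-1],[[-0.03,0.26,0],0,-1],[[0,0,0],0,-1]]'
python3 -c "
from h import *
go(386,307.4,21,190.9)"
```

```text
t: 10.45
eef_pos: [411.2, -87.0, 150.0]
tcp_rot: [-3.141, 0.0, -2.952]
ft_force: [2.1, 0.0, -0.6]
opening: 0.997
grip_force: 0.0
t: 11.7
eef_pos: [385.6, 307.6, 149.7]
tcp_rot: [-3.141, -0.0, -2.95]
ft_force: [-1.1, -0.8, 1.0]
opening: 1.001
grip_force: 0.0
turn 0.02 shift [-0.01 -0.    2.14]
```

```bash
python3 -m inch '[[[0,0,0.4],0,-1],[[0,0,0.5],0,-1],[[0,0,0.5],0,-1],[[0,0,0.4],0,-1],[[0,0,0.29],0,-1],[[0,0,0],0,1],[[0,0,0],0,1],[[0,0,0],0,1],[[0,0,0],0,1],[[0,0,0],0,1]]'
python3 -c "
from h import *
s=env.state();print(s['eef_pos'])
go(422,-226.7,100,183.95)"
```

```text
t: 12.95
eef_pos: [386.1, 307.5, 25.1]
tcp_rot: [3.141, 0.001, -2.951]
ft_force: [0.5, -4.4, 6.9]
opening: 0.666
grip_force: 30.0
[386.13933408 307.49000706  25.10802194]
turn 1.39 shift [ 0.02 -8.92 -1.25]
```

```bash
python3 -m inch '[[[0,0,-0.3],0,1],[[0,0,-0.5],0.7,1],[[0,0,-0.45],0.69,1],[[0,-0.2,0],0,1],[[0,-0.4,0],0,1],[[0,-0.6,0],0,1],[[0,-0.6,0],0,1],[[0,-0.6,0],0,1],[[0,-0.6,0],0,1],[[0,-0.6,0],0,1]]'
python3 -m inch '[[[0,-0.6,0],0,1],[[0,-0.6,0],0,1],[[0,-0.6,0],0,1],[[0,-0.6,0],0,1],[[0,-0.6,0],0,1],[[0,-0.6,0],0,1],[[0,-0.6,0],0,1],[[0,-0.6,0],0,1],[[0,-0.4,0],0,1],[[0,-0.12,0],0,1]]'
python3 -c "
from h import *
go(422,-226.7,20.5,183.95)"
```

```text
t: 14.2
eef_pos: [399.9, 90.4, 98.5]
tcp_rot: [3.142, -0.001, -3.071]
ft_force: [1.4, -0.5, -3.2]
opening: 0.669
grip_force: 30.0
t: 15.45
eef_pos: [421.9, -227.4, 98.3]
tcp_rot: [3.141, -0.001, -3.073]
ft_force: [-0.8, 0.1, -3.2]
opening: 0.667
grip_force: 30.0
turn -0.01 shift [-0.    0.01  1.3 ]
```

```bash
python3 -m inch '[[[0,0,0.3],0,1],[[0,0,0.4],0,1],[[0,0,0.3],0,1],[[0,0,0.2],0,1],[[0,0,0.08],0,1],[[0,0,0.02],0,1],[[0,0,0],0,1],[[0,0,0],0,-1],[[0,0,0],0,-1],[[0,0,0],0,-1]]'
python3 -c "
from h import *
s=env.state();print(s['eef_pos'])
go(424.5,93,100,190.9)"
```

```text
t: 16.7
eef_pos: [422.9, -226.5, 21.6]
tcp_rot: [-3.141, 0.0, -3.073]
ft_force: [-0.4, -0.3, 0.1]
opening: 0.927
grip_force: 0.0
[ 422.90522034 -226.47323616   21.6244974 ]
turn -1.39 shift [-1.03  5.22 -1.31]
```

```bash
python3 -m inch '[[[0,0,0],0,-1],[[0,0,-0.4],0,-1],[[0,0,-0.6],-0.7,-1],[[0,0,-0.31],-0.69,-1],[[0,0.4,0],0,-1],[[-0.1,0.8,0],0,-1],[[-0.2,0.8,0],0,-0.5],[[-0.2,0.8,0],0,-0.5],[[-0.2,0.8,0],0,-0.5],[[-0.2,0.8,0],0,-0.5]]'
python3 -m inch '[[[-0.13,0.6,0],0,-0.5],[[0,0.22,0.3],0,-0.5],[[0,0,0.5],0,-0.5],[[0,0,0.4],0,-0.5],[[0,0,0.2],0,-0.5],[[0,0,0],0,1],[[0,0,0],0,1],[[0,0,0],0,1],[[0,0,0],0,1],[[0,0,0],0,1]]'
python3 -c "
from h import *
s=env.state();print(s['eef_pos'],s['tcp_rot'])
go(414.3,-114.9,80,183.95)"
```

```text
t: 17.95
eef_pos: [424.4, 45.4, 99.2]
tcp_rot: [3.141, -0.002, -2.952]
ft_force: [0.2, -0.5, 0.7]
opening: 0.75
grip_force: 0.0
t: 19.2
eef_pos: [424.5, 92.9, 16.7]
tcp_rot: [-3.142, 0.001, -2.951]
ft_force: [-1.0, 1.4, 7.0]
opening: 0.514
grip_force: 30.0
[424.47948564  92.92349847  16.66873451] [-3.14155487e+00  1.26858161e-03 -2.95141345e+00]
turn 1.39 shift [ 0.41 -3.44 -1.06]
```

```bash
python3 -m inch '[[[0,0,-0.3],0,1],[[0,0,-0.5],0.7,1],[[0,0,-0.26],0.69,1],[[0,-0.3,0],0,1],[[0.1,-0.6,0],0,1],[[0.1,-0.6,0],0,1],[[0.1,-0.6,0],0,1],[[0.11,-0.6,0],0,1],[[0,-0.5,0],0,1],[[0,-0.24,0],0,1]]'
python3 -c "
from h import *
go(414.3,-114.9,12.2,183.95)"
```

```text
t: 20.45
eef_pos: [413.9, -116.0, 79.8]
tcp_rot: [-3.141, 0.0, -3.074]
ft_force: [-0.3, 0.3, -2.8]
opening: 0.52
grip_force: 30.0
turn -0.02 shift [-0.01  0.02  1.13]
```

```bash
python3 -m inch '[[[0,0,0.3],0,1],[[0,0,0.4],0,1],[[0,0,0.28],0,1],[[0,0,0.12],0,1],[[0,0,0.03],0,1],[[0,0,0],0,1],[[0,0,0],0,-0.5],[[0,0,0],0,-0.5],[[0,0,0],0,-0.5],[[0,0,-0.2],0,-0.5]]'
python3 -m inch '[[[0,0,-0.5],0,-0.5],[[0,0,-0.5],0,-0.5],[[0,0,-0.5],0,-0.5],[[0,0,0],0,-0.5],[[0,0,0],0,-0.5],[[0,0,0],0,-0.5],[[0,0,0],0,-0.5],[[0,0,0],0,-0.5],[[0,0,0],0,-0.5],[[0,0,0],0,-0.5]]'
python3 - <<'E'
from h import *
p=eyes.read_camera("top");save(p,"top1")
for k,z,near in(("pump_bottle",3,(247,500)),("wool_cleaner",3,(252,454)),("spool",3,(255,410))):
    d=mask(p,k,near,40)
    if d: print(k,d["score"],fitc(p,k,mc(d["mask"]),3))
d=mask(p,"sink",(235,297))
if d: print(rect(p,d["mask"],24),d["mask"].sum(),d["centre"])
a=p["pixels"][130:300,220:540,::-1]
cv2.imwrite("pics/c1.png",cv2.resize(a,None,fx=2.5,fy=2.5,interpolation=3))
a=p["pixels"][215:255,277:317,::-1]
cv2.imwrite("pics/c2.png",cv2.resize(a,None,fx=12,fy=12,interpolation=3))
E
```

```text
t: 21.7
eef_pos: [413.6, -114.6, 23.9]
tcp_rot: [3.141, -0.001, -3.073]
ft_force: [-0.5, 0.5, -0.8]
opening: 0.748
grip_force: 0.0
t: 22.95
eef_pos: [413.9, -114.7, 113.8]
tcp_rot: [3.141, -0.0, -3.073]
ft_force: [0.4, -0.2, -0.5]
opening: 0.752
grip_force: 0.0
pump_bottle 0.88 [ 432.81042048 -353.95399202]
```

View pics/c1.png

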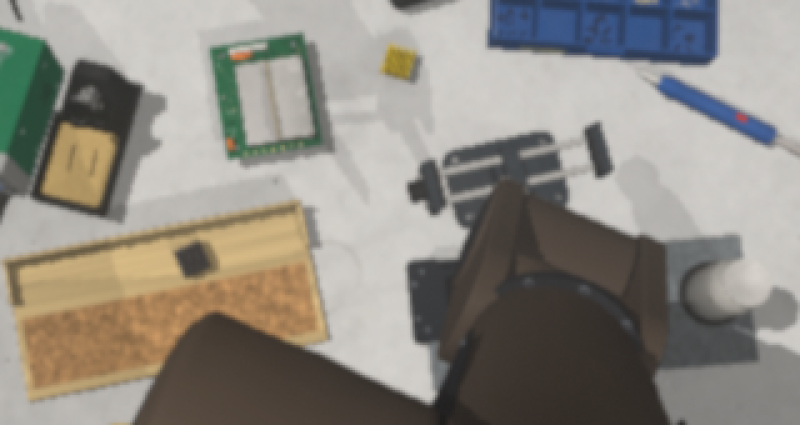

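View pics/c2.png

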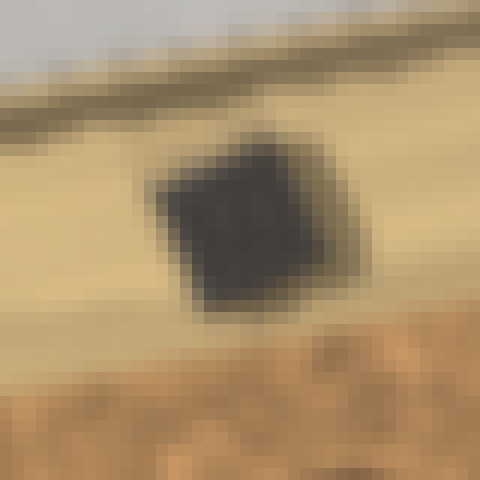

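The bottle stands on the mat and the black sink is untouched on the caddy, its centre near crop (240,222), i.e. pixel (233.5,297). I fit its pose from the dark pixels and check the cleaner and spool from the side.

Run:
```python
from h import *
from scipy.optimize import minimize
p=eyes.read_camera("top")
g=p["pixels"][215:255,277:317].astype(float).max(2)
fg,bg=62,185
a=np.clip((bg-g)/(bg-fg),0,1); 
yy,xx=np.mgrid[:40,:40]; w=(np.hypot(yy-18.5,xx-20)<10.5)
a[~w]=0; a[a<.55]*=0.0   # drop shadow
def f(q):
    m=sil(p,box(30,30,(8,24),q[0],q[1],q[2]),8)
    m=cv2.resize(m.astype(np.float32),(640,400),interpolation=cv2.INTER_AREA)[215:255,277:317]
    return ((m-a)**2).sum()
best=min((minimize(f,[473,172,np.radians(y)],method="Nelder-Mead",options=dict(initial_simplex=[[473,172,np.radians(y)],[478,172,np.radians(y)],[473,177,np.radians(y)],[473,172,np.radians(y+10)]])) for y in(10,25,40)),key=lambda r:r.fun)
print(best.x[:2],np.degrees(best.x[2]),best.fun,a.sum())
q=eyes.read_camera("side")
for k,near in(("wool_cleaner",(275,320)),("spool",(255,300))):
    for d in eyes.cut_out(k,q): 
        if np.hypot(*(np.array(d["centre"])-near))<60: print(k,d["score"],np.round(d["centre"]),fitc(q,k,mc(d["mask"]),3))
cv2.imwrite("pics/s1.png",cv2.resize(q["pixels"][180:340,220:420,::-1],None,fx=3,fy=3,interpolation=3))
go(best.x[0],best.x[1],90,np.degrees(best.x[2])+180)
```

```text
[474.83104714 171.31615216] 25.115045059486047 8.428267679208805 123.40650406504065
wool_cleaner 0.78 [271. 327.] [ 422.92141522 -228.18171012]
spool 0.93 [248. 306.] [ 414.41830621 -110.38052714]
turn -4.23 shift [-2.94  3.89  0.4 ]
```

View pics/s1.png

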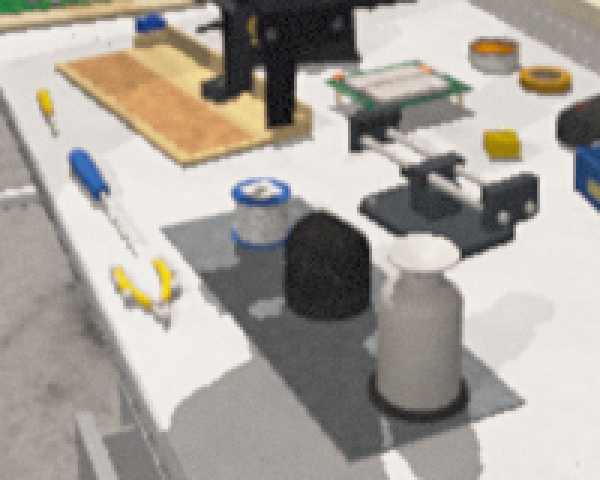

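Side picture: spool (crop 263,210), cleaner (328,265) and bottle (420,330) all stand upright on the mat. Next, fetch the sink.

```bash
python3 -m inch '[[[0,0,0],-0.85,-0.5],[[0,0,0],-0.85,-0.5],[[0,0,0],-0.85,-0.5],[[0,0,0],-0.85,0],[[0,0,0],-0.83,0],[[-0.3,0.4,0],0,0],[[-0.5,0.7,0],0,0],[[-0.5,0.7,0],0,0],[[-0.5,0.7,0],0,0],[[-0.5,0.6,0],0,0]]'
python3 -m inch '[[[-0.4,0.5,0],0,0],[[-0.24,0.29,0],0,0],[[0,0,0.2],0,0],[[0,0,0.2],0,0],[[0,0,0],0,0],[[0,0,0],0,0],[[0,0,0],0,0],[[0,0,0],0,0],[[0,0,0],0,0],[[0,0,0],0,0]]'
python3 -c "
from h import *
go(474.5,171.4,11,205.1);print(env.state()['joints'])"
```

```text
t: 24.65
eef_pos: [460.0, 114.1, 113.9]
tcp_rot: [3.142, 0.0, -2.703]
ft_force: [0.4, 0.1, 0.4]
opening: 0.5
grip_force: 0.0
t: 25.9
eef_pos: [474.6, 171.5, 89.9]
tcp_rot: [-3.142, 0.0, -2.703]
ft_force: [1.0, -0.2, -0.3]
opening: 0.498
grip_force: 0.0
turn 0.0 shift [ 0.   -0.    1.32]
[ 2.15713380e-01  4.98991285e-01  1.97823992e+00  7.32784656e-05
  6.64130536e-01 -1.79344289e+00]
```

```bash
python3 -m inch '[[[0,0,0.3],0,0],[[0,0,0.4],0,0],[[0,0,0.3],0,0],[[0,0,0.2],0,0],[[0,0,0.1],0,0],[[0,0,0.02],0,0],[[0,0,0],0,1],[[0,0,0],0,1],[[0,0,0],0,1],[[0,0,0],0,1]]'
python3 -c "
from h import *
s=env.state();print(s['eef_pos'])
go(637.5,87.5,90,189.7)"
```

```text
t: 27.15
eef_pos: [474.8, 171.5, 11.1]
tcp_rot: [-3.141, 0.001, -2.703]
ft_force: [-0.7, 0.0, 6.2]
opening: 0.31
grip_force: 30.0
[474.80464554 171.52161404  11.05060865]
turn 3.08 shift [-2.44 -1.84 -1.32]
```

```bash
python3 -m inch '[[[0,0,-0.2],0,1],[[0,0,-0.4],0,1],[[0,0,-0.5],0.7,1],[[0,0,-0.22],0.8,1],[[0,0,0],0.8,1],[[0,0,0],0.78,1],[[-0.3,-0.2,0],0,1],[[-0.5,-0.4,0],0,1],[[-0.5,-0.4,0],0,1],[[-0.5,-0.4,0],0,1]]'
python3 -m inch '[[[-0.4,-0.3,0],0,1],[[-0.24,-0.14,0],0,1],[[0,0,0.2],0,1],[[0,0,0.2],0,1],[[0,0,0],0,1],[[0,0,0],0,1],[[0,0,0],0,1],[[0,0,0],0,1],[[0,0,0],0,1],[[0,0,0],0,1]]'
python3 -c "
from h import *
s=env.state();print(s['opening'])
go(637.5,87.5,34.5,189.7)
p=eyes.read_camera('side')
for d in eyes.spot_point('shield_top',p): print(d['score'],at_z(p,d['centre'],31))
d=mask(p,'board',(212,350));print(rect(p,d['mask'],28) if d else 0)
cv2.imwrite('pics/s2.png',cv2.resize(p['pixels'][170:240,300:400,::-1],None,fx=6,fy=6,interpolation=3))"
```

```text
t: 28.4
eef_pos: [596.2, 106.2, 90.6]
tcp_rot: [3.142, 0.0, -2.972]
ft_force: [0.8, 0.2, 0.0]
opening: 0.314
grip_force: 30.0
t: 29.65
eef_pos: [637.5, 87.3, 65.9]
tcp_rot: [3.142, 0.0, -2.972]
ft_force: [-0.7, -0.3, 0.8]
opening: 0.315
grip_force: 30.0
0.3152611401686937
turn 0.0 shift [0.   0.   0.52]
0.64 [641.3011228  111.39268218  31.        ]
0.3 [ 399.42116673 -266.70285216   31.        ]
((633.110107421875, 76.07327270507812), (141.5320587158203, 133.59942626953125), 2.927457332611084)
```

View pics/s2.png

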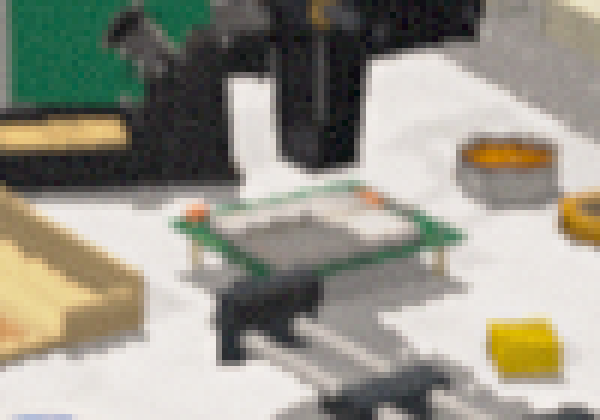

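Side picture: the sink hangs in the fingers at crop (315,150), right over the shield (320,230). Lower and release.

```bash
python3 -m inch '[[[0,0,0.2],0,1],[[0,0,0.2],0,1],[[0,0,0.1],0,1],[[0,0,0.03],0,1],[[0,0,0],0,1],[[0,0,0],0,1],[[0,0,0],0,0],[[0,0,0],0,0],[[0,0,0],0,0],[[0,0,0],0,0]]'
python3 -m inch '[[[0,0,-0.3],0,0],[[0,0,-0.5],0,0],[[0,0,-0.5],0,0],[[0,0,0],0,0],[[0.4,-0.4,0],0,0],[[0.6,-0.6,0],0,-0.5],[[0.6,-0.6,0],0,-0.5],[[0.6,-0.6,0],0,-0.5],[[0.6,-0.6,0],0,-0.5],[[0,0,0],0,-0.5]]'
python3 - <<'E'
from h import *
p=eyes.read_camera("top")
cv2.imwrite("pics/b2.png",cv2.resize(p["pixels"][130:205,295:365,::-1],None,fx=8,fy=8,interpolation=3))
d=mask(p,"sink",(168,329))
if d: print(d["centre"],rect(p,d["mask"],47))
go(413.9,-114.7,90,183.95)
E
```

```text
t: 31.05
eef_pos: [637.5, 87.3, 33.9]
tcp_rot: [3.141, -0.0, -2.972]
ft_force: [-0.4, 0.2, -0.4]
opening: 0.498
grip_force: 0.0
t: 32.3
eef_pos: [498.6, -108.5, 112.0]
tcp_rot: [3.141, -0.001, -2.976]
ft_force: [0.5, -0.0, 0.1]
opening: 0.749
grip_force: 0.0
[166.7, 329.4] ((636.0567626953125, 87.11080169677734), (33.1044807434082, 30.35361099243164), 13.614358901977539)
turn 1.14 shift [ 1.45 -0.03  0.37]
```

View pics/b2.png

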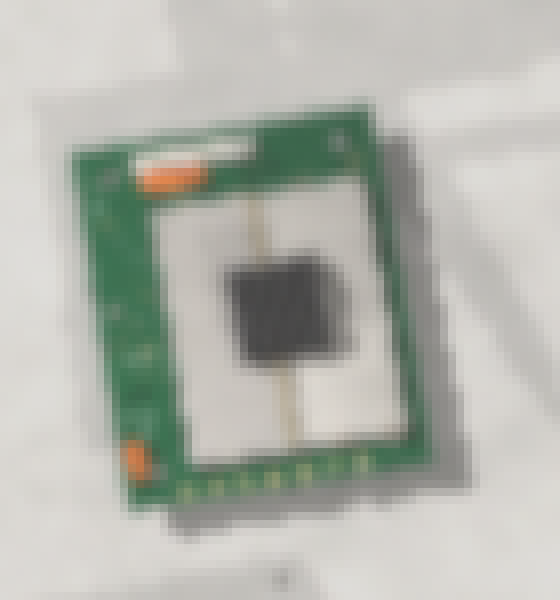

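The sink sits centred and square on the shield (crop 283,312 against shield centre 277,322, offset by its height). Now the spool goes back.

```bash
python3 -m inch '[[[0,0,0],0.57,-0.5],[[0,0,0],0.57,-0.5],[[0.4,0,0],0,-0.5],[[0.5,-0.03,0],0,-0.5],[[0.4,0,0],0,-0.5],[[0.15,0,0],0,-0.5],[[0,0,0.4],0,-0.5],[[0,0,0.4],0,-0.5],[[0,0,0.3],0,-0.5],[[0,0,0],0,-0.5]]'
python3 -c "
from h import *
go(413.9,-114.7,12.4,183.95)"
```

```text
t: 33.65
eef_pos: [414.0, -114.0, 45.1]
tcp_rot: [3.141, -0.002, -3.071]
ft_force: [0.2, 0.2, -0.0]
opening: 0.753
grip_force: 0.0
turn 0.02 shift [ 0.   -0.01  0.55]
```

```bash
python3 -m inch '[[[0,-0.01,0.25],0,-0.5],[[0,0,0.2],0,-0.5],[[0,0,0.1],0,-0.5],[[0,0,0],0,1],[[0,0,0],0,1],[[0,0,0],0,1],[[0,0,0],0,1],[[0,0,0],0,1],[[0,0,-0.3],0,1],[[0,0,-0.4],0,1]]'
python3 -c "
from h import *
s=env.state();print(s['eef_pos'],s['opening'])
go(424.5,92.9,80,190.9)"
```

```text
t: 34.9
eef_pos: [413.2, -114.9, 55.1]
tcp_rot: [3.141, -0.001, -3.072]
ft_force: [-0.1, -0.2, -2.1]
opening: 0.515
grip_force: 30.0
[ 413.2001444  -114.92978827   55.09933462] 0.5148220107023507
turn -1.38 shift [-0.84  3.37 -0.42]
```

```bash
python3 -m inch '[[[0,0,-0.3],-0.7,1],[[0,0,-0.12],-0.68,1],[[-0.1,0.3,0],0,1],[[-0.15,0.6,0],0,1],[[-0.15,0.6,0],0,1],[[-0.15,0.6,0],0,1],[[-0.15,0.6,0],0,1],[[-0.14,0.5,0],0,1],[[0,0.17,0],0,1],[[0,0,0],0,1]]'
python3 -c "
from h import *
go(424.5,92.9,17,190.9)"
```

```text
t: 36.15
eef_pos: [424.4, 93.1, 80.1]
tcp_rot: [3.142, -0.001, -2.95]
ft_force: [0.9, -0.0, -2.1]
opening: 0.516
grip_force: 30.0
turn 0.01 shift [-0.   -0.    1.05]
```

```bash
python3 -m inch '[[[0,0,0.3],0,1],[[0,0,0.4],0,1],[[0,0,0.2],0,1],[[0,0,0.1],0,1],[[0,0,0.05],0,1],[[0,0,0.01],0,1],[[0,0,0],0,1],[[0,0,0],0,-0.5],[[0,0,0],0,-0.5],[[0,0,0],0,-0.5]]'
python3 -c "
from h import *
s=env.state();print(s['eef_pos'],s['opening'])
go(422.9,-226.5,112,183.95)"
```

```text
t: 37.4
eef_pos: [425.0, 93.0, 16.7]
tcp_rot: [3.142, 0.0, -2.951]
ft_force: [1.0, -0.5, 0.0]
opening: 0.735
grip_force: 0.0
[424.98838748  93.02505242  16.73757452] 0.7345463738066064
turn 1.39 shift [ 0.4  -5.31 -1.59]
```

```bash
python3 -m inch '[[[0,0,-0.3],0,-0.5],[[0,0,-0.6],0,-0.5],[[0,0,-0.69],0.7,-1],[[0,0,0],0.69,-1],[[0,-0.4,0],0,-1],[[0.1,-0.8,0],0,-1],[[0.1,-0.8,0],0,-1],[[0.1,-0.8,0],0,-1],[[0.1,-0.8,0],0,-1],[[0,-0.8,0],0,-1]]'
python3 -m inch '[[[0,-0.6,0],0,-1],[[0,-0.31,0],0,-1],[[0,0,0.3],0,-1],[[0,0,0.5],0,-1],[[0,0,0.4],0,-1],[[0,0,0.3],0,-1],[[0,0,0],0,-1],[[0,0,0],0,-1],[[0,0,0],0,-1],[[0,0,0],0,-1]]'
python3 -c "
from h import *
go(422.9,-226.5,21,183.95)"
```

```text
t: 38.65
eef_pos: [418.7, -173.6, 112.0]
tcp_rot: [3.141, -0.0, -3.073]
ft_force: [1.2, 0.4, -0.4]
opening: 0.996
grip_force: 0.0
t: 39.9
eef_pos: [423.1, -226.6, 22.6]
tcp_rot: [-3.141, 0.001, -3.072]
ft_force: [-0.2, 0.2, 0.9]
opening: 0.996
grip_force: 0.0
turn 0.0 shift [0.   0.   0.03]
```

```bash
python3 -m inch '[[[0,0,0.03],0,1],[[0,0,0],0,1],[[0,0,0],0,1],[[0,0,0],0,1],[[0,0,0],0,1],[[0,0,-0.3],0,1],[[0,0,-0.5],0,1],[[0,0,-0.5],0,1],[[0,0,0],-0.7,1],[[0,0,0],-0.68,1]]'
python3 -c "
from h import *
s=env.state();print(s['eef_pos'],s['opening'])
go(386.1,307.5,100,190.9)"
```

```text
t: 41.15
eef_pos: [422.9, -226.4, 98.5]
tcp_rot: [-3.141, 0.0, -2.95]
ft_force: [-0.0, -0.1, -2.8]
opening: 0.665
grip_force: 30.0
[ 422.85720107 -226.42736584   98.49416066] 0.6654117772977459
turn 0.01 shift [-1.08  8.85 -0.03]
```

```bash
python3 -m inch '[[[0,0.2,0],0,1],[[0,0.4,0],0,1],[[-0.1,0.6,0],0,1],[[-0.1,0.6,0],0,1],[[-0.1,0.6,0],0,1],[[-0.1,0.6,0],0,1],[[-0.1,0.6,0],0,1],[[-0.1,0.6,0],0,1],[[-0.1,0.6,0],0,1],[[-0.1,0.6,0],0,1]]'
python3 -m inch '[[[-0.1,0.6,0],0,1],[[-0.1,0.6,0],0,1],[[-0.08,0.6,0],0,1],[[0,0.6,0],0,1],[[0,0.6,0],0,1],[[0,0.3,0],0,1],[[0,0.15,0],0,1],[[0,0,0.4],0,1],[[0,0,0.4],0,1],[[0,0,0.2],0,1]]'
python3 -c "
from h import *
go(386.1,307.5,25.3,190.9)"
```

```text
t: 42.4
eef_pos: [407.5, 102.8, 98.2]
tcp_rot: [3.141, -0.001, -2.952]
ft_force: [0.9, 0.2, -3.0]
opening: 0.666
grip_force: 30.0
t: 43.65
eef_pos: [386.1, 306.5, 37.3]
tcp_rot: [-3.141, -0.001, -2.953]
ft_force: [-0.3, 0.9, -2.1]
opening: 0.671
grip_force: 30.0
turn -0.02 shift [-0.    0.02  0.2 ]
```

```bash
python3 -m inch '[[[0,0,0.1],0,1],[[0,0,0.06],0,1],[[0,0,0.02],0,1],[[0,0,0],0,1],[[0,0,0],0,-1],[[0,0,0],0,-1],[[0,0,0],0,-1],[[0,0,0],0,-1],[[0,0,0],0,-1],[[0,0,-0.3],0,-1]]'
python3 -c "
from h import *
s=env.state();print(s['eef_pos'],s['opening'])
go(432,-353.4,160,183.95)"
```

```text
t: 44.9
eef_pos: [386.0, 306.9, 44.8]
tcp_rot: [-3.141, -0.002, -2.952]
ft_force: [-0.2, 0.6, 0.6]
opening: 1.0
grip_force: 0.0
[386.04732714 306.89011669  44.84188106] 0.9997329533507283
turn 1.38 shift [-1.000e-02 -1.103e+01 -1.920e+00]
```

```bash
python3 -m inch '[[[0,0,-0.5],0,-1],[[0,0,-0.7],0,-1],[[0,0,-0.72],0.7,-1],[[0,0,0],0.68,-1],[[0,-0.4,0],0,-1],[[0,-0.8,0],0,-1],[[0,-0.8,0],0,-1],[[0,-0.8,0],0,-1],[[0,-0.8,0],0,-1],[[0,-0.8,0],0,-1]]'
python3 -m inch '[[[0,-0.8,0],0,-1],[[0,-0.8,0],0,-1],[[0,-0.8,0],0,-1],[[0,-0.8,0],0,-1],[[0,-0.8,0],0,-1],[[0,-0.8,0],0,-1],[[0,-0.8,0],0,-1],[[0,-0.6,0],0,-1],[[0,-0.43,0],0,-1],[[0,0,0],0,-1]]'
python3 -c "
from h import *
go(432,-353.4,50.5,183.95)"
```

```text
t: 46.15
eef_pos: [404.6, 42.3, 160.7]
tcp_rot: [3.142, 0.0, -3.072]
ft_force: [0.3, 0.3, 2.0]
opening: 1.001
grip_force: 0.0
t: 47.4
eef_pos: [431.9, -354.2, 160.2]
tcp_rot: [3.141, -0.0, -3.074]
ft_force: [0.0, 0.6, -0.7]
opening: 0.998
grip_force: 0.0
turn -0.02 shift [-0.    0.01  1.83]
```

```bash
python3 -m inch '[[[0,0.01,0.4],0,-1],[[0,0,0.6],0,-1],[[0,0,0.5],0,-1],[[0,0,0.25],0,-1],[[0,0,0.1],0,-1],[[0,0,0],0,1],[[0,0,0],0,1],[[0,0,0],0,1],[[0,0,0],0,1],[[0,0,0],0,1]]'
python3 -c "
from h import *
s=env.state();print(s['eef_pos'],s['opening'])
go(410.1,199.2,150,190.9)"
```

```text
t: 48.65
eef_pos: [432.2, -352.5, 49.8]
tcp_rot: [-3.141, 0.0, -3.073]
ft_force: [0.2, -0.2, 2.8]
opening: 0.558
grip_force: 30.0
[ 432.24297589 -352.53371966   49.82275528] 0.5575086052199072
turn -1.39 shift [-1.38  9.1  -1.67]
```

```bash
python3 -m inch '[[[0,0,-0.3],0,1],[[0,0,-0.5],0,1],[[0,0,-0.5],-0.7,1],[[0,0,-0.38],-0.69,1],[[-0.1,0.3,0],0,1],[[-0.1,0.5,0],0,1],[[-0.1,0.6,0],0,1],[[-0.1,0.6,0],0,1],[[-0.1,0.6,0],0,1],[[-0.1,0.6,0],0,1]]'
python3 -m inch '[[[-0.1,0.6,0],0,1],[[-0.1,0.6,0],0,1],[[-0.1,0.6,0],0,1],[[-0.1,0.6,0],0,1],[[-0.1,0.6,0],0,1],[[-0.1,0.6,0],0,1],[[-0.1,0.6,0],0,1],[[-0.08,0.6,0],0,1],[[0,0.5,0],0,1],[[0,0.3,0],0,1]]'
python3 -m inch '[[[0,0.3,0],0,1],[[0,0,0],0,1],[[0,0,0],0,1],[[0,0,0.4],0,1],[[0,0,0.5],0,1],[[0,0,0.3],0,1],[[0,0,0.1],0,1],[[0,0,0],0,1],[[0,0,0],0,1],[[0,0,0],0,1]]'
python3 -c "
from h import *
go(410.1,199.2,54.8,190.9)"
```

```text
t: 49.9
eef_pos: [430.2, -154.7, 149.3]
tcp_rot: [3.14, -0.001, -2.953]
ft_force: [-0.2, 0.0, -1.3]
opening: 0.562
grip_force: 30.0
t: 51.15
eef_pos: [411.7, 183.3, 149.3]
tcp_rot: [3.142, -0.002, -2.951]
ft_force: [-0.5, 0.8, -1.2]
opening: 0.566
grip_force: 30.0
t: 52.4
eef_pos: [410.4, 199.5, 73.0]
tcp_rot: [3.141, 0.001, -2.951]
ft_force: [0.5, -0.4, -0.6]
opening: 0.563
grip_force: 30.0
turn 0.0 shift [ 0.01 -0.    0.3 ]
```

```bash
python3 -m inch '[[[0,0,0.1],0,1],[[0,0,0.1],0,1],[[0,0,0.06],0,1],[[0,0,0.03],0,1],[[0,0,0],0,1],[[0,0,0],0,-1],[[0,0,0],0,-1],[[0,0,0],0,-1],[[0,0,0],0,-1],[[0,0,-0.3],0,-1]]'
python3 -m inch '[[[0,0,-0.5],0,-1],[[0,0,-0.6],0,-1],[[0,0,-0.7],0,-1],[[0,-0.4,0],0,-1],[[0,-0.8,0],0,-1],[[0,-0.8,0],0,-1],[[0,-0.8,0],0,-1],[[0,-0.8,0],0,-1],[[0,-0.8,0],0,-1],[[0,-0.8,0],0,-1]]'
python3 -m inch '[[[0,-0.8,0],0,-1],[[0,-0.8,0],0,-1],[[0,-0.6,0],0,-1],[[0,-0.4,0],0,-1],[[0,-0.2,0],0,-1],[[0,0,0],0,-1],[[0,0,0],0,-1],[[0,0,0],0,-1],[[0,0,0],0,-1],[[0,0,0],0,-1]]'
python3 - <<'E'
from h import *
loc=dict(top=dict(pump_bottle=(258,286),wool_cleaner=(267,243),spool=(253,329)),side=dict(pump_bottle=(199,270),wool_cleaner=(193,254),spool=(217,287)))
for n in("top","side"):
    p=eyes.read_camera(n)
    for k,near in loc[n].items():
        d=mask(p,k,near)
        if d: c=mc(d["mask"]);print(n,k,round(d["score"],2),c.round(1),fitc(p,k,c,8).round(1))
    if n=="top": cv2.imwrite("pics/fin.png",cv2.resize(p["pixels"][130:300,215:380,::-1],None,fx=3.5,fy=3.5,interpolation=3))
E
```

```text
t: 53.65
eef_pos: [409.7, 199.2, 72.5]
tcp_rot: [-3.141, -0.002, -2.951]
ft_force: [0.4, -0.5, 0.8]
opening: 0.988
grip_force: 0.0
t: 54.9
eef_pos: [469.2, -108.6, 181.1]
tcp_rot: [3.142, 0.0, -2.951]
ft_force: [-0.1, -0.3, -0.3]
opening: 1.0
grip_force: 0.0
t: 56.15
eef_pos: [501.0, -271.7, 181.1]
tcp_rot: [3.142, 0.0, -2.951]
ft_force: [-0.4, -0.1, -1.2]
opening: 1.003
grip_force: 0.0
top pump_bottle 0.7 [258.5 286.1] [410.6 198.5]
top wool_cleaner 0.98 [268.4 242.3] [387.3 307.6]
top spool 0.84 [251.7 328.8] [425.8  91.6]
side pump_bottle 0.93 [197.8 269.9] [409.5 198.8]
side wool_cleaner 0.71 [193.  253.7] [384. 310.]
side spool 0.83 [216.4 285.3] [427.2 100.9]
```

View pics/fin.png

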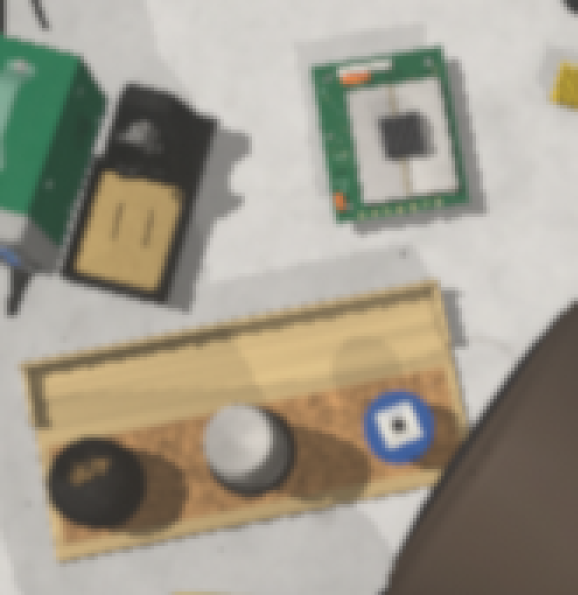

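The final picture shows the cleaner (97,483), bottle (240,445) and spool (399,425) upright on the caddy within a few mm of their start, and the sink (403,135) square on the shield. Handing in.

```bash
python3 -c "
from cell import env
print(env.job_done())"
```

```text
the job is handed in; nothing more can be done
None
```

The job is handed in at about 56 s of the 141 s allowed: the heat sink sits centred and square on the shield, and the bottle, cleaner and spool are back upright on the caddy within a few mm of their starts by the top camera; no verdict was shown.

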